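Drive a flanged bearing cup home in an antenna rotator housing

TASK

The steel bearing cup has only been started, a little crooked, in the bore of the grey cast antenna-rotator housing. Take the thick steel drift from the wooden stand and, with the drift only, push or tap the cup down at one place after another around its flange, so that it goes in square and never cocks badly (no more than about 7 degrees), until the flange lies flat on the housing all round. Then stand the drift upright in its own hole again, let go, and leave everything else where it is.

Things in the scene. Friction and masses are not known exactly. Their poses are not given: they have to be found in the camera images.
- housing: round grey-painted cast rotator housing, fixed to the table: 132 mm foot flange 12 mm thick, 104 mm body, flat top face 80 mm above the table, bore 62 mm; origin under its centre, z up
- bore_mouth (a point): centre of the bore in the plane of the housing's flat top face, 80 mm above the table; z up
- cup: steel bearing cup started in the bore: flange ring 72 mm outside, 46 mm inside, 5 mm thick (flat band to strike: 13 mm wide, mean radius 29.5 mm), below it a 58 mm skirt in the bore. Origin: centre of the flange's underside, z out of the bore. It cannot leave the bore or spin. Stiff greased fit: moves only while pushed, stays where left, resists more the faster it is pushed (about 5 N at 25 mm/s)
- cup_top (a point): centre of the cup's flat top, z its axis (up when square). 5 mm above bore_mouth when home, the flange then stopping hard on the housing; at the start 15 to 19 mm above, leaning up to 4 degrees any way. Pushing 1 mm at one place of the band lowers the centre a little under 0.5 mm and tilts the cup about 0.018 rad, down on that side
- drift: steel drift (tapping punch), 220 g more or less, 160 mm long, upright in the stand's larger hole: lower shank 18 mm across and 72 mm long with a flat foot, then a ringed grip 26 mm across from 72 to 160 mm; origin at the centre of its foot, z up along it
- stand: wooden tool block fixed to the table, 150 (along its x) x 65 x 55 mm, two blind holes 45 mm deep from the top, 96 mm apart; origin under its centre. Either the stand or the housing may be on the left
- stand_hole0 (a point): centre of the mouth of the drift's hole, 22.5 mm wide, chamfered, 45 mm deep, in the top of the stand 55 mm above the table; z up
- tin: small round grease tin, 48 mm across, 42 mm tall, on the table; origin under its centre
- spanner: steel spanner lying on the table, about 180 mm long along its x axis
- mug: white mug, 80 mm across, 95 mm tall; origin under its centre
- handheld: black hand-held radio standing on end, 34 x 58 x 115 mm plus an 80 mm aerial; origin under its centre
- mic: black hand microphone lying flat, 55 x 85 x 28 mm; origin under its centre
- phone: black phone lying flat, 150 x 73 x 9 mm; origin under its centre
- screwdriver: screwdriver lying on the table along its own x axis
- punch: thin steel pin punch upright in the stand's small hole: shank 9 mm, upper part 13 mm across, 110 mm long; not the tool for this job; origin at the centre of its foot, z up along it
Things that resemble listed ones, but are neither listed nor needed, are in the scene too. What is shaped like the housing but orange is not meant.

How it is judged:
By the outcome, as a careful person would: the job done as asked, in the order asked, and still so for the second after the job is handed in, with the robot touching nothing.
It also fails if it takes over 72 s, if anything falls off the work surface, if the arm or the gripper's body presses on something with over 40 N, if the wrist force passes 120 N, or if a joint passes its speed limit or range.

ROBOT

A 6-joint arm with a two-finger parallel gripper is mounted at the origin on the work surface. World frame = base frame: x ahead of the robot, y to its left, z up, the work surface at z = 0. Lengths are in mm, angles in rad, forces in N, time in s.
With the tool pointing down it reaches from about 300 to 775 mm from the base axis. Payload 14.6 kg.
Tool frame: the origin (TCP) lies between the finger pads; the fingertips stand 8 mm ahead of it and the grasp point (between the pads) lies 11 mm behind it; z points along the fingers, y is the direction in which the jaws open and shut (so a half turn about z gives the same grasp; the last joint's range is limited). The gripper opens to 94 mm and grips with 3 to 60 N. Pads are 16 mm wide; open, the fingers measure 119 mm over their backs; the gripper's body (75 mm by 177 mm) begins 78 mm behind the grasp point.
Start: joints at [-1.24, 0.3, 1.521, -0, 1.321, -0.067], TCP at [213.057, -507.046, 213.446] pointing down, gripper open.
Joint ranges: [-3.03, 3.03], [-0.79, 2.21], [0.23, 2.52], [-1.04, 4.18], [0, 3.07], [-2.55, 2.55]. Speed limits (rad/s): [2.22, 2.22, 2.57, 3.14, 3.14, 3.14].

INTERFACE

Orientations are given as [roll, pitch, yaw] about the fixed x, y, z axes, in that order (R = Rz(yaw) Ry(pitch) Rx(roll)).
In Python, from cell import manip gives the robot as it stands. The module is installed in compiled form; this text tells all that it offers.
- The arm moves only by the tool send_rows, never from a script. Its argument "series" is a list that holds one entry, the list of rows, each a list of 5 numbers: the opening, from 0 (shut) to 1 (fully open), then the shift along the tool's x, y, z in mm, then the turn about the tool's z in degrees. In form: [[[gripper, dx, dy, dz, roll], ...]]. A call has 1 to 10 rows; each row is the pose to reach, as a shift and turn from the pose commanded when the call began, along the tool's axes at that moment; what a row does not reach only later rows make up. A row lasts 1/10 s, in which the tool goes at most 50 mm and 8.59 degrees, less where a joint would pass 70% of its speed; a pose out of reach is approached as far as the arm can. A call with a gripper value outside its range is refused whole. The fingers move at their own pace and stop on an object; "newtons" is the grip in N (left out, the last holds). Time passes only in rows, so rows that repeat a pose let the fingers close. It gives the time, the measured TCP pose, the force and the opening at its end, in the units of the state.
- manip.read_state(): the state, without advancing time (a new reading comes with each control period).
- manip.camera(name): name is "scene" or "top" or "wrist"; returns a dict with "img" (400x640x3 uint8, red, green, blue), "vfov" (degrees; the focal length in pixels is half the picture's height over the tangent of half this angle, whatever the lens; pixels are square), "cx", "cy" (the principal point, pixels), "pose" (4x4, takes a point from camera to world coordinates); the wrist camera has in their place "T_tool_cam" (4x4, takes a point from camera to tool coordinates, whose origin is the TCP and whose axes are the flange's). Camera axes: x right, y down, z forward; pixel columns grow to the right and rows downward; lengths in mm; the calibration is good to about 2 mm. A picture is of the moment at which its call begins: read the wrist's pose just before it. There is no depth.
- manip.sign_off(): hands the job in, once; it reports no verdict.
Trained networks look in a picture, given as the dict that the camera call returned (one of the last four; its "shot" number tells which), for a name from the list of things; names that differ only in an ending like _2 or _b are one class to them, and where a whole thing is asked for, a point or a joint stands for the part that bears it (a point fixed in the world has none). Each returns a list of dicts, best first, with "conf" (0 to 1); they miss things now and then, are a little off and sometimes report something else, mostly with a low value. They report only what shows in the picture. A call takes as long as a camera call. They do not tell look-alikes from the thing itself.
- manip.find_in(target, picture): "rect" ([left, top, width, height] in pixels, round what is visible of it).
- manip.silhouettes(target, picture): "pixels" (400x640 bool, what is visible of it) and "rect" ([left, top, width, height] in pixels, round what is visible of it).
The state is a dict: "clock": time; "joints": joint angles; "qd": joint speeds; "effort": joint torques, N m; "eef_pos": TCP position; "eef_rot": TCP orientation; "wrist_force": force on the tool from outside, world axes, zero at the start; "moment": the same for the moment, N m; "finger_gap": finger opening in mm.
Only numpy, scipy, OpenCV 4.12 (cv2) and the standard library are available. Lean on these libraries where they do the work, as an engineer would, in place of code of your own. Each camera call takes 0.05 s, during which the arm holds its last target. There are 200 camera calls.

## Working session

There is one attempt and no reset: what is moved stays moved. The work goes in short steps, Python scripts to look and compute and a tool call to move; the robot and the scene stay as the last step left them, time stands still between calls to the robot, and variables do not carry over. Pictures are saved under pics/ and viewed, about 8 in all and at most 12, crops included, and the job is handed in when it is done.

Besides the shell and the picture viewer there is one more tool, called after "Call:" as name([rows], argument=value, ...), one row to a line, values as JSON. send_rows: Moves the arm, as the interface text tells. Its arguments: {"type":"object","properties":{"series":{"type":"array"},"newtons":{"type":"number"}},"required":["series"]}

```bash
mkdir -p pics; cat > h.py <<'E'
import numpy as np, cv2
from cell import manip
from scipy.spatial.transform import Rotation as R
def cam(name):
    s=manip.read_state(); c=manip.camera(name)
    if name=="wrist":
        T=np.eye(4); T[:3,:3]=R.from_euler('xyz',s['eef_rot']).as_matrix(); T[:3,3]=s['eef_pos']
        c['pose']=T@np.array(c['T_tool_cam'])
    c['pose']=np.array(c['pose']); c['f']=200/np.tan(np.radians(c['vfov'])/2)
    return c
def save(c,n): cv2.imwrite('pics/'+n,c['img'][:,:,::-1])
def onz(c,u,v,z):
    d=c['pose'][:3,:3]@np.array([(u-c['cx'])/c['f'],(v-c['cy'])/c['f'],1]); o=c['pose'][:3,3]
    return o+d*(z-o[2])/d[2]
def proj(c,p):
    q=c['pose'][:3,:3].T@(np.array(p)-c['pose'][:3,3]); return np.array([c['cx']+c['f']*q[0]/q[2],c['cy']+c['f']*q[1]/q[2]])
E
python3 - <<'E'
from h import *
np.set_printoptions(precision=1,suppress=True)
s=manip.read_state(); print(s)
for n in ("scene","top"):
    c=cam(n); save(c,n+'0.png'); print(n,c['vfov'],c['cx'],c['cy'],c['pose'])
    for t in ("housing","cup","drift","stand","punch"):
        print(t,[(np.round(d['conf'],2),np.round(d['rect'])) for d in manip.find_in(t,c)[:4]])
a=cv2.imread('pics/scene0.png');b=cv2.imread('pics/top0.png')
cv2.imwrite('pics/both.png',cv2.resize(np.vstack([a,b]),(480,600)))
E
```

```text
{'clock': 0.0, 'joints': array([-1.2,  0.3,  1.5,  0. ,  1.3, -0.1]), 'qd': array([-0., -0.,  0., -0., -0.,  0.]), 'effort': array([ -0. , -53.2, -35.3,   0.1,   0. ,  -0. ]), 'eef_pos': array([ 213. , -506.8,  212.9]), 'eef_rot': array([-3.1, -0. ,  0.4]), 'wrist_force': array([ 0.4, -0.6, -0. ]), 'moment': array([ 0.,  0., -0.]), 'finger_gap': 94.11369386432735}
scene 49.96139190176816 323.9305993673434 201.4632667839134 [[  -0.     0.7   -0.8 1442.1]
 [   1.    -0.    -0.    32.2]
 [  -0.    -0.8   -0.7  832.7]
 [   0.     0.     0.     1. ]]
housing [(np.float64(0.95), array([192., 220.,  57.,  61.])), (np.float64(0.71), array([358., 191.,  48.,  48.])), (np.float64(0.34), array([245., 185.,   7.,  18.]))]
cup [(np.float64(0.88), array([201., 222.,  31.,  25.])), (np.float64(0.87), array([375., 187.,  20.,  23.]))]
drift [(np.float64(0.79), array([210., 158.,  19.,  38.]))]
stand [(np.float64(0.93), array([209., 184.,  57.,  43.])), (np.float64(0.56), array([346., 254.,  33.,  36.]))]
punch [(np.float64(0.59), array([245., 182.,   6.,  21.]))]
top 51.37836484338257 319.71180742693656 198.72580566015472 [[   0.    -1.     0.1  465.2]
 [  -1.    -0.     0.   -17. ]
 [  -0.    -0.1   -1.  1526.4]
 [   0.     0.     0.     1. ]]
housing [(np.float64(0.89), array([378., 146.,  33.,  36.])), (np.float64(0.59), array([258., 179.,  37.,  34.]))]
cup [(np.float64(0.73), array([260., 181.,  28.,  25.])), (np.float64(0.56), array([385., 148.,  23.,  27.]))]
drift []
stand [(np.float64(0.7), array([439., 178.,  28.,  18.])), (np.float64(0.22), array([366., 195.,  36.,  36.]))]
punch []
```

View pics/scene0.png

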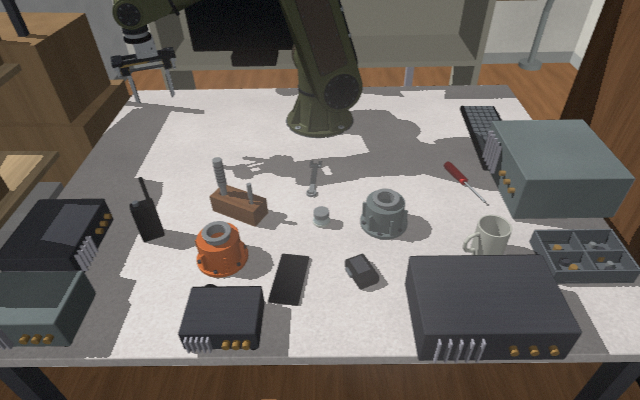

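View pics/top0.png

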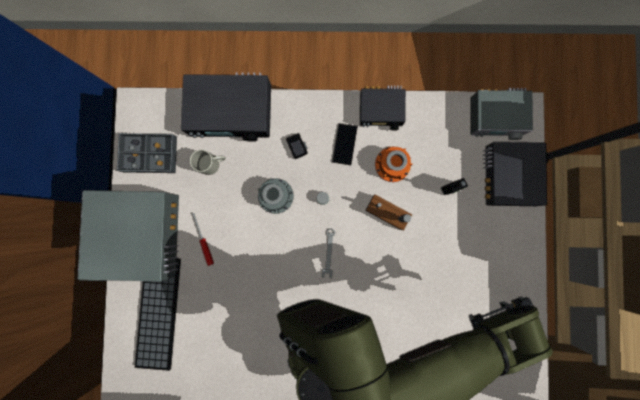

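The scene picture shows these candidates:
- **Housing:** grey at (384,212), the one to use, and orange at (222,248), the decoy.
- **Drift:** the thick ringed tool at (219,175), the one to use. The thin punch is at (250,190).

In the top picture the grey housing is at (275,195) and the stand at (387,211).

```bash
python3 - <<'E'
from h import *
np.set_printoptions(precision=1,suppress=True)
t=cam("top"); s=cam("scene")
print("housing top",onz(t,275,195,85), onz(s,385,198,95))
print("drift top scene",onz(s,217,160,170),"stand ctr top",onz(t,388,211,55))
for n in ("drift","punch","housing","cup","stand"):
    for c,k in((s,'s'),(t,'t')):
        for d in manip.silhouettes(n,c)[:3]:
            v,u=np.nonzero(d['pixels']); print(n,k,round(d['conf'],2),d['rect'],u.mean(),v.mean())
a=s['img'][130:300,180:440]; cv2.imwrite('pics/crop.png',cv2.resize(a[:,:,::-1],(780,510),interpolation=cv2.INTER_CUBIC))
c=cam("wrist"); print(c['T_tool_cam'],c['vfov'],c['cx'],c['cy'])
print(manip.read_state()['joints'],manip.read_state()['eef_rot'])
E
```

```text
housing top [569.3 172.8  85. ] [577.8 180.7  95. ]
drift top scene [ 500.6 -265.8  170. ] stand ctr top [ 522.1 -224.3   55. ]
drift s 0.62 [208.5, 157.7, 20.1, 38.2] 219.35534591194968 174.23899371069183
drift s 0.28 [210.7, 182.5, 54.3, 47.5] 238.68573351278602 205.4549125168237
drift t 0.49 [397.3, 212.7, 11.5, 8.1] 404.18918918918916 217.66216216216216
punch s 0.49 [244.9, 183.8, 9.5, 22.3] 249.10309278350516 192.18556701030928
housing s 0.9 [193.5, 221.8, 56.0, 58.8] 219.6609368285346 249.53373442200257
housing s 0.65 [359.8, 191.0, 45.5, 48.3] 383.43046357615896 214.3841059602649
housing t 0.95 [258.4, 177.3, 36.5, 36.3] 275.2223282442748 195.21564885496184
housing t 0.66 [375.8, 148.4, 32.2, 32.9] 392.44263862332696 163.47705544933078
housing t 0.42 [190.6, 151.9, 36.0, 20.5] 204.96507352941177 161.5496323529412
cup s 0.8 [200.3, 222.2, 32.9, 22.8] 215.55731225296444 232.52173913043478
cup s 0.68 [373.7, 190.0, 27.5, 20.9] 385.16708229426433 198.08977556109727
cup s 0.48 [444.1, 160.4, 38.2, 37.2] 458.26813880126184 176.0378548895899
cup t 0.7 [383.9, 148.7, 22.1, 24.1] 396.5130434782609 159.8
cup t 0.61 [261.0, 181.3, 24.2, 25.2] 272.0615384615385 193.89615384615385
stand s 0.9 [212.1, 186.6, 55.3, 42.7] 238.6358066712049 205.4710687542546
stand t 0.89 [365.0, 197.3, 47.0, 33.1] 386.97661623108667 211.37276478679505
[[   0.    -1.    -0.3   80.4]
 [   1.     0.     0.     0.8]
 [  -0.    -0.3    1.  -171.8]
 [   0.     0.     0.     1. ]] 68.24990988250599 317.1843836144115 198.11957231362769
[-1.2  0.3  1.5 -0.   1.3 -0.1] [-3.1 -0.   0.4]
```

View pics/crop.png

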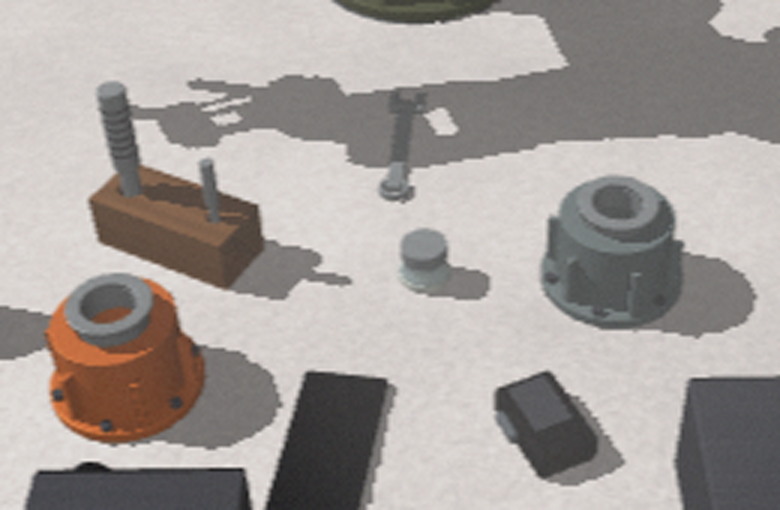

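The crop confirms the choice: the ringed drift is at (118,140) in the crop, the punch at (208,190), and the grey housing with its cup at (612,250). Next I'll work out the move to look down on the drift.

```bash
cat >> h.py <<'E'
def shift(target):
    s=manip.read_state(); r=R.from_euler('xyz',s['eef_rot']).as_matrix()
    return r.T@(np.array(target)-s['eef_pos'])
E
python3 - <<'E'
from h import *
s=manip.read_state(); print(s['eef_rot'],s['eef_pos'],shift([500,-266,290]))
t=cam("top");print(onz(t,455,187,50))
E
```

```text
[-3.14157430e+00 -5.18555208e-07  3.97826205e-01] [ 213.0627449  -507.04132969  213.4407167 ] [ 357.91210659 -111.05483072  -76.55705963]
[ 611.6477345  -460.64121933   50.        ]
```

Call:
send_rows([
  [[1, 40, -10, -40, 0], [1, 80, -22, -77, 0], [1, 120, -36, -77, 0], [1, 160, -50, -77, 0], [1, 200, -62, -77, 0], [1, 240, -75, -77, 0], [1, 280, -87, -77, 0], [1, 320, -99, -77, 0], [1, 358, -111, -77, 0], [1, 358, -111, -77, 0]],
], newtons=50)

```text
clock: 2.3
eef_pos: [502.5, -263.1, 290.0]
eef_rot: [-3.141, -0.0, 0.402]
wrist_force: [-0.0, 0.4, -0.4]
finger_gap: 94.1
```

```bash
python3 - <<'E'
from h import *
s=manip.read_state(); print(s['eef_pos'],s['clock'])
c=cam("wrist"); save(c,'w1.png')
print(proj(c,[500,-266,170]))
for n in("drift","punch","stand"):
    for d in manip.silhouettes(n,c)[:2]:
        print(n,round(d['conf'],2),np.round(d['rect']))
E
```

```text
[ 502.54212509 -263.13949233  289.95701436] 2.3
[317.900933  197.9670152]
drift 0.87 [307. 167.  27.  49.]
punch 0.5 [261. 120.  16.  10.]
stand 0.7 [246.  93. 102. 105.]
stand 0.59 [ 0.  0. 82. 46.]
```

View pics/w1.png

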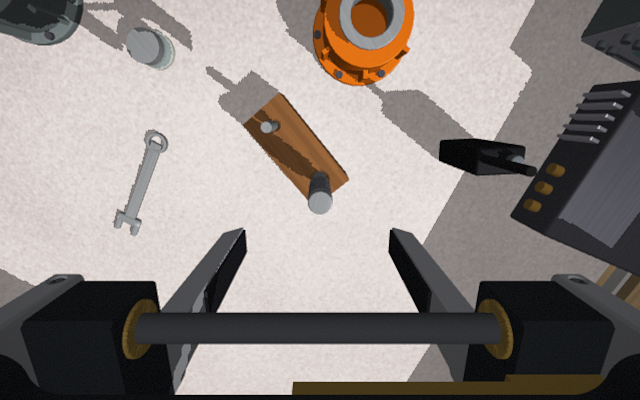

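```bash
python3 - <<'E'
from h import *
c=cam("wrist")
a=c['img'][70:230,210:370]; cv2.imwrite('pics/w1c.png',cv2.resize(a[:,:,::-1],(640,640),interpolation=cv2.INTER_CUBIC)[40:640])
print(onz(c,319,203,170),onz(c,321,180,55),onz(c,268,127,120))
d=manip.silhouettes("drift",c)[0]['pixels']
for v in range(165,216,4): 
    u=np.nonzero(d[v])[0]; print(v,u.min() if len(u) else 0,u.max() if len(u) else 0)
E
```

```text
[ 492.2549667  -272.85792124  170.        ] [ 492.45176499 -276.60393018   55.        ] [ 538.5063858  -191.09345273  120.        ]
165 0 0
169 314 321
173 311 323
177 309 326
181 307 328
185 306 329
189 306 329
193 306 330
197 306 330
201 306 330
205 308 328
209 312 324
213 0 0
```

View pics/w1c.png

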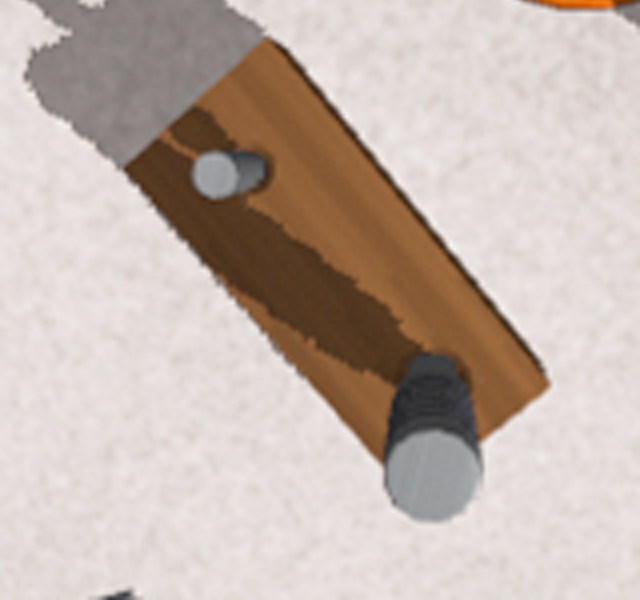

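```bash
python3 - <<'E'
from h import *
np.set_printoptions(precision=1,suppress=True)
print(manip.read_state()['eef_pos'])
c=cam("wrist");s=cam("scene");t=cam("top")
P=lambda c,x,y,z: onz(c,210+x/4,80+y/4,z)
print("drift top",P(c,433,476,170),"mouth",P(c,435,372,55),"punch top",P(c,215,174,120),"mouth",P(c,257,172,55))
cor=[P(c,550,383,55),P(c,270,40,55),P(c,127,165,55),P(c,385,465,55)]
print("corners",cor)
print("scene",onz(s,217,159.5,170), onz(s,180+112/3,130+88/3,170))
d=manip.silhouettes("drift",c)[0]['pixels']
d=manip.silhouettes("drift",s)[0]['pixels']; v,u=np.nonzero(d); print(v.min(), u[v<v.min()+4].mean(),[ (k,u[v==k].mean()) for k in range(v.min(),v.max(),6)])
print('proj',[proj(s,[498,-268,z]) for z in (170,55)],[proj(t,[498,-268,z]) for z in (170,55)])
E
```

```text
[ 499.4 -266.9  290.6]
drift top [ 495.8 -270.7  170. ] mouth [ 500.4 -270.    55. ] punch top [ 540.2 -185.6  120. ] mouth [ 539.9 -188.6   55. ]
corners [array([ 512.5, -308.8,   55. ]), array([ 580.5, -178. ,   55. ]), array([ 525.2, -147.8,   55. ]), array([ 462.2, -266.7,   55. ])]
scene [ 498.3 -266.2  170. ] [ 497.6 -265.4  170. ]
157 216.3846153846154 [(157, np.float64(217.0)), (163, np.float64(216.5)), (169, np.float64(218.0)), (175, np.float64(219.0)), (181, np.float64(220.5)), (187, np.float64(222.0)), (193, np.float64(223.0))]
proj [array([216.4, 159.4]), array([223.6, 192.5])] [array([406.5, 217.4]), array([400.4, 218.1])]
```

Call:
send_rows([
  [[1, -3, 1, 40, 0], [1, -3, 1, 80, 0], [1, -3, 1, 120, 0], [1, -3, 1, 150, 0], [1, -3, 1, 170, 0], [1, -3, 1, 180, 0], [1, -3, 1, 180, 0], [1, -3, 1, 180, 0]],
])

```text
clock: 3.65
eef_pos: [498.1, -268.4, 111.5]
eef_rot: [3.14, -0.001, 0.398]
wrist_force: [-0.3, -0.6, 0.2]
finger_gap: 93.9
```

```bash
python3 - <<'E'
from h import *
np.set_printoptions(precision=1,suppress=True)
s=manip.read_state();print(s['eef_pos'],s['wrist_force'])
c=cam("wrist");save(c,'w2.png')
g=s['eef_pos']; print(proj(c,[g[0],g[1],170]),proj(c,[g[0],g[1],121]))
for d in manip.silhouettes("drift",c)[:2]: print(d['conf'],d['rect'])
E
```

```text
[ 498.1 -268.4  111.5] [-0.3 -0.6  0.2]
[315.2 301.3] [315.6 251.6]
```

View pics/w2.png

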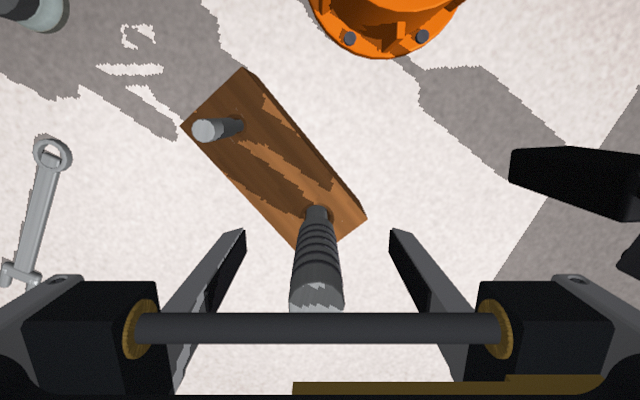

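The picture shows the drift centred between the fingers at u≈317, with its top at v≈300. I'll close on it.

Call:
send_rows([
  [[0, 0, 0, 0, 0], [0, 0, 0, 0, 0], [0, 0, 0, 0, 0], [0, 0, 0, 0, 0], [0, 0, 0, 0, 0], [0, 0, 0, 0, 0], [0, 0, 0, 0, 0], [0, 0, 0, 0, 0]],
], newtons=60)

```text
clock: 4.55
eef_pos: [497.7, -268.1, 110.4]
eef_rot: [-3.142, 0.0, 0.398]
wrist_force: [-0.5, -0.8, -0.1]
finger_gap: 33.3
```

```bash
python3 - <<'E'
from h import *
np.set_printoptions(precision=2,suppress=True)
s=manip.read_state();print(s['eef_pos'],s['eef_rot'],s['wrist_force'],s['moment'],s['finger_gap'])
E
```

```text
[ 497.73 -268.1   110.43] [-3.14  0.    0.4 ] [-0.47 -0.79 -0.08] [-0.05  0.01 -0.01] 33.32271443558831
```

Call:
send_rows([
  [[0, 0, 0, 0, 0], [0, 0, 0, 0, 0], [0, 0, 0, 0, 0], [0, 0, 0, 0, 0]],
])

```text
clock: 4.95
eef_pos: [497.7, -268.1, 110.4]
eef_rot: [-3.142, 0.0, 0.398]
wrist_force: [-0.2, 0.7, 0.2]
finger_gap: 25.6
```

Call:
send_rows([
  [[0, 0, 0, -10, 0], [0, 0, 0, -25, 0], [0, 0, 0, -40, 0], [0, 0, 0, -60, 0], [0, 0, 0, -90, 0], [0, 0, 0, -120, 0], [0, 0, 0, -140, 0], [0, 0, 0, -140, 0], [0, 0, 0, -140, 0]],
])

```text
clock: 5.85
eef_pos: [497.5, -268.0, 250.0]
eef_rot: [-3.141, 0.0, 0.398]
wrist_force: [-0.3, -0.1, -2.3]
finger_gap: 25.6
```

```bash
python3 - <<'E'
from h import *
np.set_printoptions(precision=2,suppress=True)
s=manip.read_state();print(s['eef_pos'],s['eef_rot'],s['wrist_force'],s['moment'],s['finger_gap'])
print(shift([500,70,330]),shift([500,70,300]))
E
```

```text
[ 497.53 -267.97  249.95] [-3.14  0.    0.4 ] [-0.3  -0.06 -2.34] [-0.02  0.03  0.01] 25.55114859826985
[ 133.2  -310.65  -79.98] [ 133.21 -310.64  -49.98]
```

Call:
send_rows([
  [[0, 14, -38, 0, 0], [0, 28, -76, 0, 0], [0, 41, -114, 0, 0], [0, 55, -152, 0, 0], [0, 69, -190, 0, 0], [0, 83, -227, 0, 0], [0, 97, -265, 0, 0], [0, 110, -303, 0, 0], [0, 124, -341, 10, 0], [0, 138, -379, 30, 0]],
])

```text
clock: 6.85
eef_pos: [477.8, 136.4, 219.8]
eef_rot: [3.142, -0.0, 0.398]
wrist_force: [1.5, -0.0, -2.8]
finger_gap: 25.5
```

Call:
send_rows([
  [[0, 0, 0, 0, 0], [0, 0, 0, 0, 0], [0, 0, 0, 0, 0], [0, 0, 0, 0, 0]],
])

```text
clock: 7.25
eef_pos: [478.4, 133.8, 220.6]
eef_rot: [3.141, -0.0, 0.396]
wrist_force: [0.1, -0.3, -2.0]
finger_gap: 25.4
```

```bash
python3 - <<'E'
from h import *
np.set_printoptions(precision=2,suppress=True)
s=manip.read_state();print(s['eef_pos'],s['eef_rot'],s['wrist_force'],s['qd'],s['clock'])
c=cam("wrist");save(c,'w3.png')
print(proj(c,[570,174,95]),proj(c,[570,174,80]))
for n in("cup","housing","drift"):
  for d in manip.silhouettes(n,c)[:3]: print(n,d['conf'],d['rect'])
a=c['img'][60:220,215:415]
cv2.imwrite('pics/w3.png',cv2.resize(c['img'][:,:,::-1],(320,200))); cv2.imwrite('pics/w3c.png',np.vstack([cv2.resize(c['img'][:,:,::-1],(240,150))]))
E
```

```text
[478.36 133.76 220.65] [ 3.14 -0.    0.4 ] [ 0.14 -0.27 -2.03] [-0. -0. -0.  0.  0.  0.] 7.25
[314.49  91.61] [314.62  92.67]
cup 0.96 [272.1, 43.2, 71.5, 83.6]
housing 0.87 [254.3, 21.7, 113.6, 128.7]
housing 0.71 [600.1, 89.1, 35.9, 94.6]
drift 0.77 [291.1, 191.3, 58.3, 125.9]
```

View pics/w3.png

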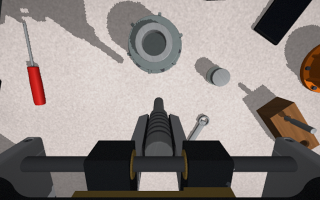

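```bash
python3 - <<'E'
from h import *
c=cam("wrist")
a=c['img'][10:160,240:390]; cv2.imwrite('pics/w3c.png',cv2.resize(a[:,:,::-1],(600,600),interpolation=cv2.INTER_CUBIC))
m=manip.silhouettes("cup",c)[0]['pixels'].astype(np.uint8)
cs=cv2.findContours(m,cv2.RETR_CCOMP,cv2.CHAIN_APPROX_NONE)[0]
for k in cs:
    if len(k)>30: e=cv2.fitEllipse(k); print('cup',e,onz(c,*e[0],96))
m=manip.silhouettes("housing",c)[0]['pixels'].astype(np.uint8)
for k in cv2.findContours(m,cv2.RETR_EXTERNAL,cv2.CHAIN_APPROX_NONE)[0]:
    if len(k)>30: e=cv2.fitEllipse(k); print('housing',e,onz(c,*e[0],6),onz(c,*e[0],80))
for z,r in((97,36),(97,23),(80,52),(12,66)): print(z,r,[ (240+0,)and tuple(np.round((proj(c,[570+r*np.cos(t),174+r*np.sin(t),z])-[240,10])*4)) for t in (0.4,0.4+np.pi/2,.4+np.pi,.4-np.pi/2)])
E
```

```text
cup ((308.0659484863281, 84.69320678710938), (74.97431182861328, 79.61287689208984), 174.72042846679688) [573.18059888 182.40086782  96.        ]
cup ((308.61859130859375, 88.52442932128906), (44.63270568847656, 46.579933166503906), 8.856287956237793) [570.24749664 180.63025296  96.        ]
housing ((622.4771118164062, 141.786376953125), (41.263614654541016, 102.32372283935547), 3.0326616764068604) [ 673.20011396 -212.83829979    6.        ] [ 650.12497422 -140.58555666   80.        ]
97 36 [(np.float64(299.0), np.float64(159.0)), (np.float64(147.0), np.float64(327.0)), (np.float64(300.0), np.float64(483.0)), (np.float64(453.0), np.float64(326.0))]
97 23 [(np.float64(300.0), np.float64(221.0)), (np.float64(202.0), np.float64(327.0)), (np.float64(300.0), np.float64(427.0)), (np.float64(397.0), np.float64(326.0))]
80 52 [(np.float64(300.0), np.float64(99.0)), (np.float64(92.0), np.float64(331.0)), (np.float64(301.0), np.float64(542.0)), (np.float64(509.0), np.float64(331.0))]
12 66 [(np.float64(301.0), np.float64(105.0)), (np.float64(86.0), np.float64(346.0)), (np.float64(302.0), np.float64(563.0)), (np.float64(518.0), np.float64(346.0))]
```

View pics/w3c.png

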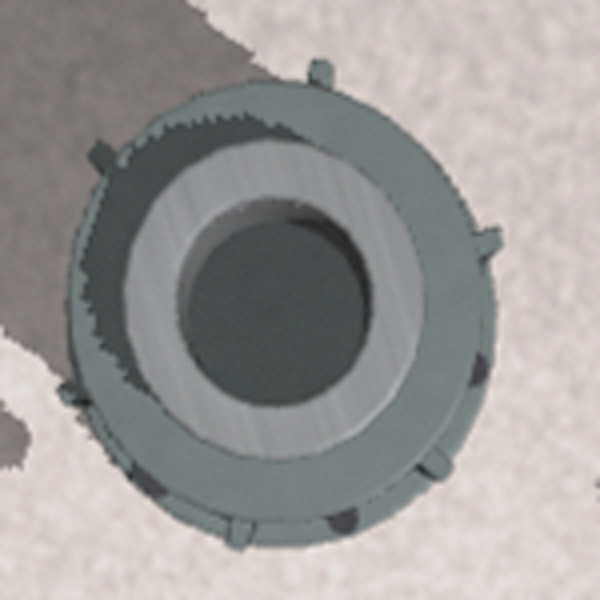

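```bash
python3 - <<'E'
from h import *
np.set_printoptions(precision=1,suppress=True)
g=manip.read_state()['eef_pos']
c=cam("wrist"); m=manip.silhouettes("drift",c)[0]['pixels']
for v in (192,194,198,204,210,220,240,260): u=np.nonzero(m[v])[0]; print(v,u.min() if len(u) else 0,u.max() if len(u) else 0)
for h in (0,30,72,110,160): print(h,proj(c,g+[0,0,h-100.5]),proj(c,g+[9*.92,9*.39,h-100.5]))
s=cam("scene"); ms=[d for d in manip.silhouettes("drift",s)]
for d in ms[:2]:
    v,u=np.nonzero(d['pixels']); print(d['conf'],d['rect'],[(k,u[v==k].mean()) for k in range(v.min(),v.max()+1,5)])
for h in (0,72,160): print(h,proj(s,g+[0,0,h-100.5]))
print(shift([572.7,182,240]))
E
```

```text
192 0 0
194 0 0
198 311 324
204 308 326
210 308 327
220 307 329
240 298 336
260 294 340
0 [316.2 200.1] [316.1 191.1]
30 [316.  209.9] [316.  199.9]
72 [315.8 228.1] [315.8 216.4]
110 [315.6 251.6] [315.5 237.9]
160 [315.  302.8] [314.9 284.8]
0 [365.2 168.2]
72 [366.5 146.4]
160 [368.2 117.3]
[105.5  -6.9 -19.5]
```

The picture shows the cup ring centred at about (308.4, 84.8), which is world ≈(572.7, 182). The foot, body and cup outlines agree on this to within about 2 mm. I'll touch down at place A at foot level z≈97, then go to the opposite side C.

Call:
send_rows([
  [[0, 40, -2, 0, 0], [0, 80, -4, 0, 0], [0, 115, -6, 0, 0], [0, 136, -7, 0, 0], [0, 136, -7, 6, 0], [0, 136, -7, 12, 0], [0, 136, -7, 17, 0], [0, 136, -7, 19, 0], [0, 136, -7, 21, 0], [0, 136, -7, 23, 0]],
])

```text
clock: 8.8
eef_pos: [600.7, 193.8, 197.7]
eef_rot: [3.141, -0.001, 0.398]
wrist_force: [-0.3, -0.2, -2.4]
finger_gap: 25.5
```

Call:
send_rows([
  [[0, 0, 0, 0, 0], [0, 0, 0, -8, 0], [0, -20, 0, -8, 0], [0, -42, 0, -8, 0], [0, -58, 0, -8, 0], [0, -58, 0, -6, 0], [0, -58, 0, -4, 0], [0, -58, 0, -2, 0], [0, -58, 0, -1, 0], [0, -58, 0, 0, 0]],
])

```text
clock: 9.8
eef_pos: [547.6, 171.5, 197.1]
eef_rot: [-3.142, 0.0, 0.398]
wrist_force: [-0.1, -0.7, -0.9]
finger_gap: 25.4
```

```bash
python3 - <<'E'
from h import *
np.set_printoptions(precision=2,suppress=True)
s=manip.read_state();print(s['eef_pos'],s['wrist_force'],s['moment'])
c=cam("wrist");save(c,'w4.png');s=cam("scene")
a=s['img'][130:250,330:450];a=cv2.resize(a[:,:,::-1],(400,400),interpolation=cv2.INTER_CUBIC)
cv2.imwrite('pics/w4.png',np.hstack([a,cv2.resize(c['img'][100:350,195:445,::-1],(400,400))]))
E
```

```text
[547.57 171.53 197.1 ] [-0.12 -0.72 -0.85] [-0.01 -0.03 -0.04]
```

View pics/w4.png

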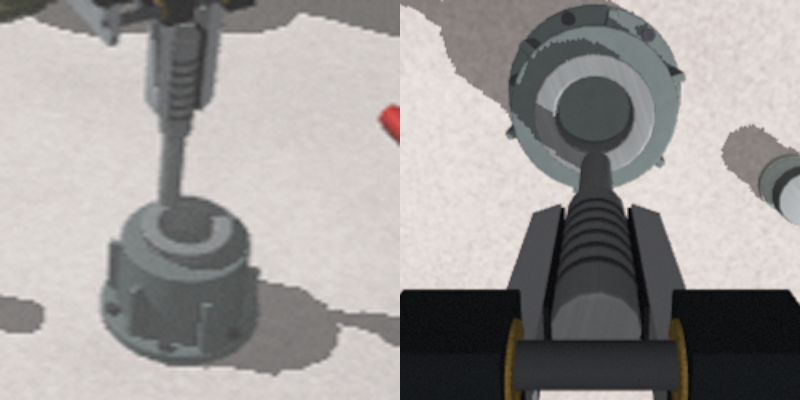

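The picture shows the drift foot on the band at the robot-side edge of the cup, centred across it. The force reading (−0.9 N against −2.2 N of weight) suggests light contact. I'll continue around the flange.

Call:
send_rows([
  [[0, 0, 0, -6, 0], [0, 14, 14, -8, 0], [0, 29, 29, -8, 0], [0, 29, 29, -8, 0], [0, 29, 29, -6, 0], [0, 29, 29, -4, 0], [0, 29, 29, -2, 0], [0, 29, 29, -1, 0], [0, 29, 29, 0, 0], [0, 29, 29, 0, 0]],
])

```text
clock: 10.9
eef_pos: [585.2, 156.0, 197.4]
eef_rot: [-3.142, 0.0, 0.398]
wrist_force: [1.1, 0.5, -1.5]
finger_gap: 25.5
```

Call:
send_rows([
  [[0, 0, 0, -8, 0], [0, 0, -20, -8, 0], [0, 0, -42, -8, 0], [0, 0, -58, -8, 0], [0, 0, -58, -6, 0], [0, 0, -58, -4, 0], [0, 0, -58, -2, 0], [0, 0, -58, -1, 0], [0, 0, -58, 0, 0], [0, 0, -58, 0, 0]],
])

```text
clock: 11.9
eef_pos: [562.9, 209.1, 197.3]
eef_rot: [-3.142, 0.0, 0.397]
wrist_force: [-0.1, -0.6, -1.5]
finger_gap: 25.3
```

Call:
send_rows([
  [[0, 0, 0, -6, 0], [0, 14, 14, -6, 0], [0, 29, 29, -6, 0], [0, 29, 29, -4, 0], [0, 29, 29, -3, 0], [0, 29, 29, -1, 0], [0, 29, 29, 0, 0], [0, 29, 29, 1, 0], [0, 29, 29, 2, 0], [0, 29, 29, 3, 0]],
])

```text
clock: 12.9
eef_pos: [600.7, 194.0, 194.5]
eef_rot: [-3.142, -0.0, 0.398]
wrist_force: [-0.6, 0.7, 2.1]
finger_gap: 25.8
```

Call:
send_rows([
  [[0, 0, 0, 0, 0], [0, 0, 0, -6, 0], [0, -20, 0, -6, 0], [0, -42, 0, -6, 0], [0, -58, 0, -6, 0], [0, -58, 0, -4, 0], [0, -58, 0, -3, 0], [0, -58, 0, -2, 0], [0, -58, 0, -1, 0], [0, -58, 0, 0, 0]],
])

```text
clock: 13.9
eef_pos: [547.6, 171.4, 194.4]
eef_rot: [3.141, 0.0, 0.398]
wrist_force: [-0.7, -0.8, 2.4]
finger_gap: 25.6
```

Call:
send_rows([
  [[0, 0, 0, 0, 0], [0, 0, 0, -6, 0], [0, 14, 14, -6, 0], [0, 29, 29, -6, 0], [0, 29, 29, -5, 0], [0, 29, 29, -3, 0], [0, 29, 29, -2, 0], [0, 29, 29, -1, 0], [0, 29, 29, 0, 0], [0, 29, 29, 0, 0]],
])

```text
clock: 14.9
eef_pos: [585.1, 156.1, 194.4]
eef_rot: [-3.142, 0.0, 0.398]
wrist_force: [-0.2, -0.3, -0.9]
finger_gap: 25.4
```

Call:
send_rows([
  [[0, 0, 0, -6, 0], [0, 0, -20, -6, 0], [0, 0, -42, -6, 0], [0, 0, -58, -6, 0], [0, 0, -58, -4, 0], [0, 0, -58, -3, 0], [0, 0, -58, -2, 0], [0, 0, -58, -1, 0], [0, 0, -58, 0, 0], [0, 0, -58, 0, 0]],
])

```text
clock: 15.9
eef_pos: [563.0, 209.1, 194.4]
eef_rot: [3.142, 0.0, 0.397]
wrist_force: [0.1, -0.6, -2.1]
finger_gap: 25.4
```

Call:
send_rows([
  [[0, 0, 0, -5, 0], [0, 14, 14, -5, 0], [0, 29, 29, -5, 0], [0, 29, 29, -4, 0], [0, 29, 29, -2, 0], [0, 29, 29, 0, 0], [0, 29, 29, 1, 0], [0, 29, 29, 2, 0], [0, 29, 29, 3, 0], [0, 29, 29, 3, 0]],
])

```text
clock: 16.9
eef_pos: [600.7, 194.2, 191.6]
eef_rot: [-3.141, -0.0, 0.398]
wrist_force: [-0.5, 2.4, 0.3]
finger_gap: 25.1
```

Call:
send_rows([
  [[0, 0, 0, -6, 0], [0, -20, 0, -6, 0], [0, -42, 0, -6, 0], [0, -58, 0, -6, 0], [0, -58, 0, -4, 0], [0, -58, 0, -3, 0], [0, -58, 0, -2, 0], [0, -58, 0, -1, 0], [0, -58, 0, 0, 0], [0, -58, 0, 0, 0]],
])

```text
clock: 17.9
eef_pos: [547.5, 171.4, 191.2]
eef_rot: [3.141, 0.0, 0.398]
wrist_force: [-0.4, -0.7, -0.1]
finger_gap: 25.6
```

Call:
send_rows([
  [[0, 0, 0, 0, 0], [0, 0, 0, -6, 0], [0, 14, 14, -6, 0], [0, 29, 29, -6, 0], [0, 29, 29, -5, 0], [0, 29, 29, -3, 0], [0, 29, 29, -2, 0], [0, 29, 29, -1, 0], [0, 29, 29, 0, 0], [0, 29, 29, 0, 0]],
])

```text
clock: 18.9
eef_pos: [585.1, 156.1, 191.4]
eef_rot: [-3.142, 0.0, 0.398]
wrist_force: [-0.1, 0.1, -1.5]
finger_gap: 25.2
```

Call:
send_rows([
  [[0, 0, 0, -6, 0], [0, 0, -20, -6, 0], [0, 0, -42, -6, 0], [0, 0, -58, -6, 0], [0, 0, -58, -4, 0], [0, 0, -58, -3, 0], [0, 0, -58, -2, 0], [0, 0, -58, -1, 0], [0, 0, -58, 0, 0], [0, 0, -58, 0, 0]],
])

```text
clock: 19.9
eef_pos: [563.0, 209.1, 191.4]
eef_rot: [3.142, 0.0, 0.397]
wrist_force: [-0.1, -0.3, -1.8]
finger_gap: 25.3
```

```bash
python3 - <<'E'
from h import *
np.set_printoptions(precision=2,suppress=True)
s=manip.read_state();print(s['eef_pos'],s['wrist_force'],s['moment'])
c=cam("wrist");s=cam("scene")
a=s['img'][130:250,330:450];a=cv2.resize(a[:,:,::-1],(400,400),interpolation=cv2.INTER_CUBIC)
cv2.imwrite('pics/w5.png',np.hstack([a,cv2.resize(c['img'][100:350,195:445,::-1],(400,400))]))
E
```

```text
[562.96 209.06 191.38] [-0.11 -0.26 -1.77] [-0.04 -0.03 -0.03]
```

View pics/w5.png

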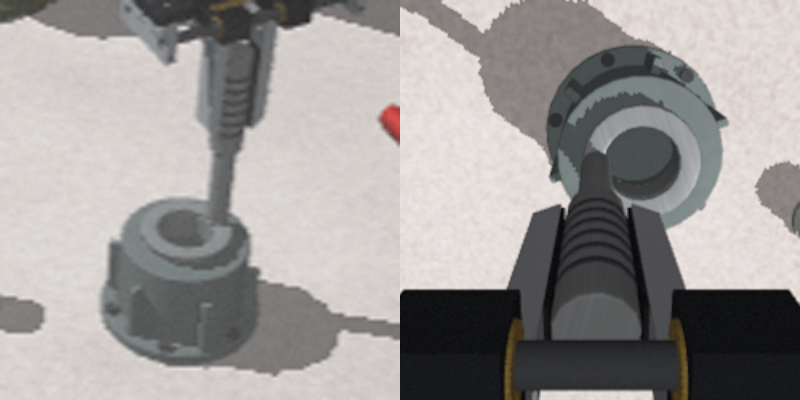

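The picture shows the foot on the right-hand band (place D) with the cup visibly lower and square. Next is the z≈88 round, then z≈86.

Call:
send_rows([
  [[0, 0, 0, -5, 0], [0, 14, 14, -5, 0], [0, 29, 29, -5, 0], [0, 29, 29, -4, 0], [0, 29, 29, -2, 0], [0, 29, 29, 0, 0], [0, 29, 29, 1, 0], [0, 29, 29, 2, 0], [0, 29, 29, 3, 0], [0, 29, 29, 3, 0]],
])

```text
clock: 21.0
eef_pos: [600.7, 194.2, 188.6]
eef_rot: [-3.141, -0.0, 0.398]
wrist_force: [-0.1, 1.0, 0.0]
finger_gap: 25.2
```

Call:
send_rows([
  [[0, 0, 0, -6, 0], [0, -20, 0, -6, 0], [0, -42, 0, -6, 0], [0, -58, 0, -6, 0], [0, -58, 0, -4, 0], [0, -58, 0, -3, 0], [0, -58, 0, -2, 0], [0, -58, 0, -1, 0], [0, -58, 0, 0, 0], [0, -58, 0, 0, 0]],
])

```text
clock: 22.0
eef_pos: [547.5, 171.4, 188.3]
eef_rot: [3.141, 0.0, 0.398]
wrist_force: [0.1, -0.7, -0.1]
finger_gap: 25.2
```

Call:
send_rows([
  [[0, 0, 0, 0, 0], [0, 0, 0, -6, 0], [0, 14, 14, -6, 0], [0, 29, 29, -6, 0], [0, 29, 29, -5, 0], [0, 29, 29, -3, 0], [0, 29, 29, -2, 0], [0, 29, 29, -1, 0], [0, 29, 29, 0, 0], [0, 29, 29, 0, 0]],
])

```text
clock: 23.0
eef_pos: [585.1, 156.1, 188.4]
eef_rot: [-3.142, 0.0, 0.398]
wrist_force: [-0.9, -0.0, -2.0]
finger_gap: 25.6
```

Call:
send_rows([
  [[0, 0, 0, -6, 0], [0, 0, -20, -6, 0], [0, 0, -42, -6, 0], [0, 0, -58, -6, 0], [0, 0, -58, -4, 0], [0, 0, -58, -3, 0], [0, 0, -58, -2, 0], [0, 0, -58, -1, 0], [0, 0, -58, 0, 0], [0, 0, -58, 0, 0]],
])

```text
clock: 24.0
eef_pos: [563.0, 209.0, 188.4]
eef_rot: [3.142, 0.0, 0.397]
wrist_force: [-0.3, -0.9, -2.3]
finger_gap: 25.9
```

Call:
send_rows([
  [[0, 0, 0, -5, 0], [0, 14, 14, -5, 0], [0, 29, 29, -5, 0], [0, 29, 29, -4, 0], [0, 29, 29, -2, 0], [0, 29, 29, -1, 0], [0, 29, 29, 0, 0], [0, 29, 29, 1, 0], [0, 29, 29, 2, 0], [0, 29, 29, 2, 0]],
])

```text
clock: 25.0
eef_pos: [600.7, 194.2, 186.7]
eef_rot: [-3.141, -0.001, 0.398]
wrist_force: [0.4, 1.2, 0.3]
finger_gap: 25.4
```

Call:
send_rows([
  [[0, 0, 0, -6, 0], [0, -20, 0, -6, 0], [0, -42, 0, -6, 0], [0, -58, 0, -6, 0], [0, -58, 0, -4, 0], [0, -58, 0, -3, 0], [0, -58, 0, -2, 0], [0, -58, 0, -1, 0], [0, -58, 0, 0, 0], [0, -58, 0, 0, 0]],
])

```text
clock: 26.0
eef_pos: [547.5, 171.4, 186.3]
eef_rot: [3.141, 0.0, 0.398]
wrist_force: [-0.0, -0.8, -1.7]
finger_gap: 25.5
```

Call:
send_rows([
  [[0, 0, 0, 0, 0], [0, 0, 0, -6, 0], [0, 14, 14, -6, 0], [0, 29, 29, -6, 0], [0, 29, 29, -5, 0], [0, 29, 29, -3, 0], [0, 29, 29, -2, 0], [0, 29, 29, -1, 0], [0, 29, 29, 0, 0], [0, 29, 29, 0, 0]],
])

```text
clock: 27.0
eef_pos: [585.1, 156.1, 186.4]
eef_rot: [-3.142, 0.0, 0.398]
wrist_force: [0.1, -0.5, -1.5]
finger_gap: 25.5
```

Call:
send_rows([
  [[0, 0, 0, -6, 0], [0, 0, -20, -6, 0], [0, 0, -42, -6, 0], [0, 0, -58, -6, 0], [0, 0, -58, -4, 0], [0, 0, -58, -3, 0], [0, 0, -58, -2, 0], [0, 0, -58, -1, 0], [0, 0, -58, 0, 0], [0, 0, -58, 0, 0]],
])

```text
clock: 28.0
eef_pos: [563.0, 209.1, 186.4]
eef_rot: [3.142, 0.0, 0.397]
wrist_force: [0.1, -0.2, -1.2]
finger_gap: 25.2
```

Call:
send_rows([
  [[0, 0, 0, -5, 0], [0, 14, 14, -5, 0], [0, 29, 29, -5, 0], [0, 29, 29, -3, 0], [0, 29, 29, -1, 0], [0, 29, 29, 0, 0], [0, 29, 29, 1, 0], [0, 29, 29, 2, 0], [0, 29, 29, 2, 0], [0, 29, 29, 2, 0]],
])

```text
clock: 29.0
eef_pos: [600.7, 194.2, 185.0]
eef_rot: [-3.141, -0.0, 0.398]
wrist_force: [-2.3, 1.0, 6.7]
finger_gap: 25.5
```

Call:
send_rows([
  [[0, 0, 0, -6, 0], [0, -20, 0, -6, 0], [0, -42, 0, -6, 0], [0, -58, 0, -6, 0], [0, -58, 0, -4, 0], [0, -58, 0, -2, 0], [0, -58, 0, -1, 0], [0, -58, 0, 0, 0], [0, -58, 0, 0, 0], [0, -58, 0, 0, 0]],
])

```text
clock: 30.0
eef_pos: [547.9, 171.5, 184.9]
eef_rot: [3.141, -0.0, 0.398]
wrist_force: [-1.8, -1.3, 6.4]
finger_gap: 25.5
```

Call:
send_rows([
  [[0, 0, 0, -6, 0], [0, 14, 14, -6, 0], [0, 29, 29, -6, 0], [0, 29, 29, -5, 0], [0, 29, 29, -3, 0], [0, 29, 29, -2, 0], [0, 29, 29, -1, 0], [0, 29, 29, 0, 0], [0, 29, 29, 0, 0], [0, 29, 29, 0, 0]],
])

```text
clock: 31.0
eef_pos: [585.2, 156.2, 185.0]
eef_rot: [-3.141, -0.0, 0.398]
wrist_force: [-4.0, 1.9, 4.8]
finger_gap: 25.4
```

Call:
send_rows([
  [[0, 0, 0, -6, 0], [0, 0, -20, -6, 0], [0, 0, -42, -6, 0], [0, 0, -58, -6, 0], [0, 0, -58, -4, 0], [0, 0, -58, -3, 0], [0, 0, -58, -1, 0], [0, 0, -58, 0, 0], [0, 0, -58, 0, 0], [0, 0, -58, 0, 0]],
])

```text
clock: 32.0
eef_pos: [563.2, 208.9, 185.0]
eef_rot: [3.141, -0.001, 0.397]
wrist_force: [-0.6, -0.8, 5.1]
finger_gap: 25.3
```

Call:
send_rows([
  [[0, 0, 0, -5, 0], [0, 14, 14, -5, 0], [0, 29, 29, -5, 0], [0, 29, 29, -3, 0], [0, 29, 29, -1, 0], [0, 29, 29, 0, 0], [0, 29, 29, 0.5, 0], [0, 29, 29, 1, 0], [0, 29, 29, 1, 0], [0, 29, 29, 1, 0]],
])

```text
clock: 33.0
eef_pos: [600.7, 193.9, 184.9]
eef_rot: [3.14, -0.002, 0.398]
wrist_force: [-0.8, -3.7, 9.1]
finger_gap: 25.6
```

Call:
send_rows([
  [[0, 0, 0, -6, 0], [0, -20, 0, -6, 0], [0, -42, 0, -6, 0], [0, -58, 0, -6, 0], [0, -58, 0, -4, 0], [0, -58, 0, -2, 0], [0, -58, 0, -1, 0], [0, -58, 0, 0, 0], [0, -58, 0, 0, 0], [0, -58, 0, 0, 0]],
])

```text
clock: 34.0
eef_pos: [547.9, 171.8, 184.7]
eef_rot: [-3.142, -0.001, 0.398]
wrist_force: [-5.0, -1.4, 13.0]
finger_gap: 25.2
```

Call:
send_rows([
  [[0, 0, 0, -6, 0], [0, 14, 14, -6, 0], [0, 29, 29, -6, 0], [0, 29, 29, -5, 0], [0, 29, 29, -3, 0], [0, 29, 29, -2, 0], [0, 29, 29, -1, 0], [0, 29, 29, 0, 0], [0, 29, 29, 0, 0], [0, 29, 29, 0, 0]],
])

```text
clock: 35.0
eef_pos: [585.1, 156.2, 184.8]
eef_rot: [3.141, -0.001, 0.398]
wrist_force: [-3.0, -1.6, 8.7]
finger_gap: 25.6
```

Call:
send_rows([
  [[0, 0, 0, -6, 0], [0, 0, -20, -6, 0], [0, 0, -42, -6, 0], [0, 0, -58, -6, 0], [0, 0, -58, -4, 0], [0, 0, -58, -3, 0], [0, 0, -58, -1, 0], [0, 0, -58, 0, 0], [0, 0, -58, 0, 0], [0, 0, -58, 0, 0]],
])

```text
clock: 36.0
eef_pos: [563.2, 209.1, 184.8]
eef_rot: [-3.141, -0.001, 0.397]
wrist_force: [-3.8, 1.5, 10.4]
finger_gap: 25.6
```

All four places now stop hard at the same TCP height, 184.7–184.9. I'll lift and look.

Call:
send_rows([
  [[0, 0, 0, -20, 0], [0, 0, 0, -36, 0], [0, -30, 10, -36, 0], [0, -65, 22, -36, 0], [0, -95, 32, -36, 0], [0, -107, 36, -36, 0], [0, -107, 36, -36, 0], [0, -107, 36, -36, 0], [0, -107, 36, -36, 0]],
])

```text
clock: 36.9
eef_pos: [478.7, 135.0, 219.3]
eef_rot: [-3.142, 0.0, 0.398]
wrist_force: [-0.6, -0.5, -1.6]
finger_gap: 25.4
```

```bash
python3 - <<'E'
from h import *
np.set_printoptions(precision=2,suppress=True)
s=manip.read_state();print(s['eef_pos'],s['eef_rot'],s['wrist_force'],s['moment'])
c=cam("wrist");S=cam("scene")
a=S['img'][150:250,335:435];a=cv2.resize(a[:,:,::-1],(400,400),interpolation=cv2.INTER_CUBIC)
cv2.imwrite('pics/w6.png',np.hstack([a,cv2.resize(c['img'][20:320,160:460,::-1],(400,400),interpolation=cv2.INTER_CUBIC)]))
m=manip.silhouettes("drift",c)[0]['pixels']
for v in (192,194,198,204,210,220,240,260): u=np.nonzero(m[v])[0]; print(v,u.min() if len(u) else 0,u.max() if len(u) else 0)
E
```

```text
[478.73 134.99 219.29] [-3.14  0.    0.4 ] [-0.57 -0.51 -1.59] [ 0.07  0.05 -0.01]
192 0 0
194 0 0
198 310 324
204 308 326
210 308 327
220 306 328
240 299 336
260 295 340
```

View pics/w6.png

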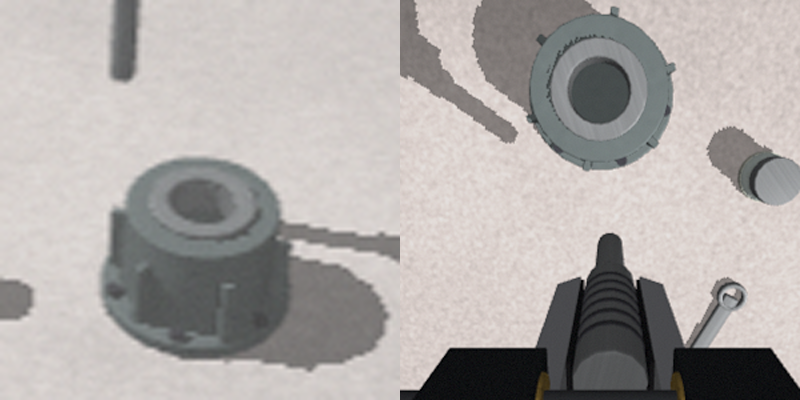

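The picture shows the flange flat on the housing with an even ring of shadow. The drift sits unchanged in the grip, with the mask the same as before. Now back to its hole.

Call:
send_rows([
  [[0, -14, 38, -31, 0], [0, -28, 76, -31, 0], [0, -41, 114, -31, 0], [0, -55, 152, -31, 0], [0, -69, 190, -31, 0], [0, -83, 227, -31, 0], [0, -97, 265, -31, 0], [0, -110, 303, -31, 0], [0, -124, 341, -31, 0], [0, -138, 379, -31, 0]],
])

```text
clock: 38.05
eef_pos: [497.8, -269.7, 250.2]
eef_rot: [-3.141, 0.0, 0.398]
wrist_force: [0.5, 0.9, -1.4]
finger_gap: 25.2
```

Call:
send_rows([
  [[0, 0, 0, 0, 0], [0, 0, 0, 0, 0], [0, 0, 0, 0, 0], [0, 0, 0, 30, 0], [0, 0, 0, 60, 0], [0, 0, 0, 80, 0], [0, 0, 0, 85, 0], [0, 0, 0, 85, 0], [0, 0, 0, 85, 0]],
])

```text
clock: 38.95
eef_pos: [498.3, -268.0, 166.9]
eef_rot: [3.14, -0.001, 0.398]
wrist_force: [1.0, -0.5, -1.9]
finger_gap: 25.4
```

```bash
python3 - <<'E'
from h import *
np.set_printoptions(precision=2,suppress=True)
s=manip.read_state();print(s['eef_pos'],s['eef_rot'],s['wrist_force'],s['moment'])
c=cam("wrist");S=cam("scene")
a=S['img'][130:230,190:290];a=cv2.resize(a[:,:,::-1],(400,400),interpolation=cv2.INTER_CUBIC)
cv2.imwrite('pics/w7.png',np.hstack([a,cv2.resize(c['img'][130:290,230:390,::-1],(400,400),interpolation=cv2.INTER_CUBIC)]))
E
```

```text
[ 498.34 -267.96  166.86] [ 3.14 -0.    0.4 ] [ 0.96 -0.46 -1.95] [ 0.01 -0.02 -0.02]
```

View pics/w7.png

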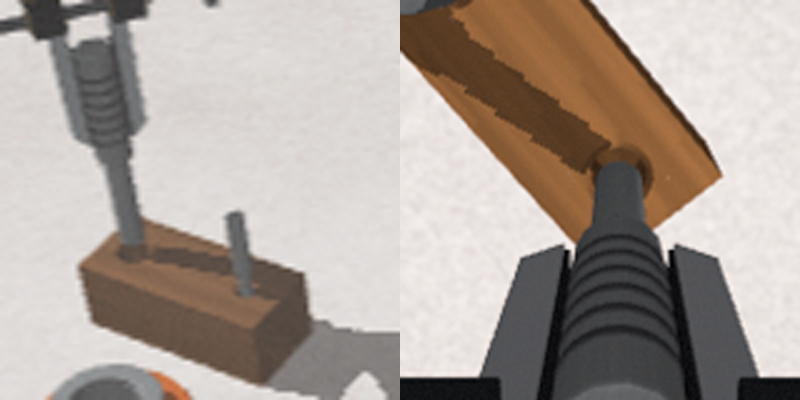

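The picture shows the foot at the mouth, centred on the hole. I'll lower it.

Call:
send_rows([
  [[0, 0, 0, 5, 0], [0, 0, 0, 10, 0], [0, 0, 0, 16, 0], [0, 0, 0, 22, 0], [0, 0, 0, 28, 0], [0, 0, 0, 34, 0], [0, 0, 0, 40, 0], [0, 0, 0, 46, 0], [0, 0, 0, 50, 0], [0, 0, 0, 51, 0]],
])

```text
clock: 40.05
eef_pos: [497.6, -268.0, 113.9]
eef_rot: [-3.141, 0.0, 0.398]
wrist_force: [-0.2, 1.0, -2.6]
finger_gap: 25.6
```

Call:
send_rows([
  [[0, 0, 0, 1, 0], [0, 0, 0, 2, 0], [0, 0, 0, 3, 0], [0, 0, 0, 3, 0], [0, 0, 0, 3, 0]],
])

```text
clock: 40.55
eef_pos: [497.7, -268.1, 111.5]
eef_rot: [3.142, -0.0, 0.398]
wrist_force: [-0.4, -0.0, -1.7]
finger_gap: 25.4
```

Call:
send_rows([
  [[0, 0, 0, 1, 0], [0, 0, 0, 1, 0], [0.5, 0, 0, 1, 0], [1, 0, 0, 1, 0], [1, 0, 0, 1, 0], [1, 0, 0, 1, 0], [1, 0, 0, 1, 0], [1, 0, 0, 1, 0], [1, 0, 0, 1, 0], [1, 0, 0, 1, 0]],
])

```text
clock: 41.55
eef_pos: [497.7, -268.1, 110.4]
eef_rot: [3.142, 0.0, 0.398]
wrist_force: [-0.5, -0.8, -0.6]
finger_gap: 86.0
```

Call:
send_rows([
  [[1, 0, 0, 0, 0], [1, 0, 0, 0, 0], [1, 0, 0, 0, 0], [1, 0, 0, -20, 0], [1, 0, 0, -50, 0], [1, 0, 0, -90, 0], [1, 0, 0, -130, 0], [1, 0, 0, -170, 0], [1, 0, 0, -180, 0], [1, 0, 0, -180, 0]],
])

```text
clock: 42.55
eef_pos: [498.0, -268.3, 291.7]
eef_rot: [3.139, -0.002, 0.398]
wrist_force: [-0.7, -0.7, -0.2]
finger_gap: 94.0
```

```bash
python3 - <<'E'
from h import *
np.set_printoptions(precision=2,suppress=True)
s=manip.read_state();print(s['eef_pos'],s['wrist_force'],s['clock'])
c=cam("wrist");S=cam("scene")
a=S['img'][130:300,180:435];a=cv2.resize(a[:,:,::-1],(600,400),interpolation=cv2.INTER_CUBIC)
cv2.imwrite('pics/w8.png',np.vstack([a,cv2.resize(c['img'][60:260,170:470,::-1],(600,200+0),interpolation=cv2.INTER_CUBIC)])[:600])
E
```

```text
[ 498.02 -268.29  291.68] [-0.72 -0.66 -0.17] 42.55
```

The picture limit is reached, so I'll check numerically against the first views.

```bash
python3 - <<'E'
from h import *
S=cam("scene"); c=cam("wrist")
for n,k in(("drift",S),("punch",S),("cup",S),("drift",c),("punch",c)):
    print(n,[(round(d['conf'],2),d['rect']) for d in manip.silhouettes(n,k)[:3]])
a=cv2.imread('pics/scene0.png').astype(int); b=S['img'][:,:,::-1].astype(int)
d=(np.abs(a-b).max(2)>40)[150:310,130:530]; n,l,st,_=cv2.connectedComponentsWithStats(d.astype(np.uint8))
print([(x[0]+130,x[1]+150,*x[2:]) for x in st[1:] if x[4]>12])
print(manip.read_state()['wrist_force'])
manip.sign_off()
E
```

```text
drift [(0.72, [210.5, 158.1, 19.5, 40.6])]
punch [(0.61, [243.1, 185.1, 6.6, 17.7]), (0.54, [445.1, 157.9, 36.5, 41.2]), (0.27, [128.2, 177.9, 36.6, 66.0])]
cup [(0.94, [372.9, 193.4, 22.5, 17.8]), (0.79, [201.6, 221.9, 27.5, 25.8])]
drift [(0.96, [305.2, 164.1, 28.1, 47.5]), (0.48, [120.2, 16.5, 54.9, 51.7])]
punch [(0.67, [260.2, 114.1, 13.6, 12.0]), (0.33, [0.0, 0.8, 77.0, 41.8])]
[(np.int32(222), np.int32(150), np.int32(235), np.int32(36), np.int32(4703)), (np.int32(498), np.int32(153), np.int32(4), np.int32(17), np.int32(40)), (np.int32(304), np.int32(179), np.int32(199), np.int32(77), np.int32(4903)), (np.int32(370), np.int32(189), np.int32(30), np.int32(17), np.int32(182)), (np.int32(317), np.int32(213), np.int32(9), np.int32(3), np.int32(17))]
[ 0.51627634  0.47757846 -0.85971824]
the job is handed in; nothing more can be done
```

The cup is seated, the drift is back upright in its own hole and released, and I handed the job in at about 43 s of the 72 s.

I took the drift from the stand and pressed the cup down at four places around the flange, in 2–3 mm steps from z≈97 to the hard stop.

**Cup seating:**
- In the last pressing round all four places stopped hard at the same height, TCP z 184.7–184.9. That puts the flange top at about 84.5 mm, against the 85 mm expected.
- The wrist force never read more than about 14 N at the end of a move; peaks in between were not recorded.
- The picture taken afterwards showed the flange flat on the housing.
- I did not measure the tilt angle directly. It should have stayed small because each step was only 2–3 mm.

**Drift return:**
- The release was at the same pose as the pick-up, and the wrist force then read about zero.
- Before hand-in, the drift's outline was within about 3 px of where it was at the start in the scene and wrist views, and the punch's within about 3–6 px.

**Other objects:** Apart from the cup itself, the differences from the first scene picture look like the arm and its moving shadow. That includes one small patch near the tin, at about (321, 214), which I put down to shadow without checking it separately.

**Check that failed:** The last picture could not be viewed because the 12-picture limit was reached, so the final check was numerical only.

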